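# Pop the spice jar up out of the pop-up block and set it on the trivet

### The job

The spice jar with the black lid sits sunk in one of the two wells of the wooden pop-up block. Press the lever in front of that well all the way down so that the jar rises, then take the jar and set it down (do not drop it) upright and wholly on the round cork trivet. Leave the salt shaker down in the other well.

Things in the scene. Friction and masses are not known exactly. Their poses are not given: they have to be found in the camera images.
- spice_jar: Upright glass spice jar with a black lid, a cylinder 41 mm in diameter and 105 mm tall, about 0.11 kg. Origin at the centre of its underside, z up. At the start it stands in either well of the block, its lid about level with the block's top, so there is nothing to grip; from above only the round black lid shows.
- spice_block: Fixed brown wooden block, 85 (its x) by 185 (its y) by 112 mm tall. Origin: centre of its underside; its -x side, with the two levers, faces the robot. Two round wells 50 mm wide at block x = 0, y = +45 and -45 mm, each with a lifting plate (top 6 mm above the worktop when down) that rises 50 mm in step with the lever in front of it and stays where it is left.
- salt_shaker: Small glass salt shaker with a grey domed cap, 44 mm in diameter, 90 mm tall, standing in the other well, its top about 16 mm below the block's top. Origin at the centre of its underside. To be left there.
- trivet: Fixed round cork trivet lying on the worktop to the right of the block, 120 mm in diameter, 8 mm thick. Origin at the centre of its underside (the worktop).
- pad_left (a point): Centre of the top face of the flat steel pad, 32 by 34 mm, at the end of the lever before the block's left well (block y = +45 mm). The pad is 75 mm from the lever's hinge; this point is at block x = -126 mm, z about 105 mm at rest, and about z = 75 mm when fully down against a hard stop, at x = -127 mm. Pressing straight down takes 5 to 12 N; the lever is stiff and stays where it is left.
- pad_right (a point): Centre of the top face of the flat steel pad, 32 by 34 mm, at the end of the lever before the block's right well (block y = -45 mm). The pad is 75 mm from the lever's hinge; this point is at block x = -126 mm, z about 105 mm at rest, and about z = 75 mm when fully down against a hard stop, at x = -127 mm. Pressing straight down takes 5 to 12 N; the lever is stiff and stays where it is left.
Mind the look-alikes: they are no part of the job. Leave any pink look-alike of the spice_jar alone. There is more than one size of the trivet; the job needs the smaller.

How it is judged:
By the outcome, as a careful person would: the job done as asked, in the order asked, and still so for the second after the job is handed in, with the robot touching nothing.
It also fails if it takes over 43 s, if anything falls off the work surface, if the arm or the gripper's body presses on something with over 40 N, if the wrist force passes 120 N, or if a joint passes its speed limit or range.

### The arm

A 6-joint arm with a two-finger parallel gripper is mounted at the origin on a cart in front of the work surface, level with it; the furniture and walls round the work are solid. World frame = base frame: x ahead of the robot, y to its left, z up, the work surface at z = 0. Lengths are in m, angles in rad, forces in N, time in s.
With the tool pointing down it reaches from about 0.375 to 0.975 m from the base axis. Payload 3.8 kg.
Tool frame: the origin (TCP) lies on the mounting face of the last link; the fingertips stand 173 mm ahead of it and the grasp point (between the pads) lies 155 mm ahead of it (robot.grip_point_offset is the distance from the TCP to the grasp point, in m); x points along the fingers, y is the direction in which the jaws open and shut, and the axes are right-handed (so a half turn about x gives the same grasp; the last joint's range is limited). The gripper opens to 85 mm and grips with 20 to 120 N. Pads are 22 mm wide; open, the fingers measure 114 mm over their backs; the gripper's body (76 mm by 85 mm) begins 54 mm behind the grasp point. The pads swing forward as they close: fully open they stand 13 mm farther back than shut.
Start: joints at [-1.268, 0.264, 1.604, -0, 1.274, -0.037], TCP at [0.225, -0.636, 0.405] pointing down, gripper open.
Joint ranges: [-2.63, 2.63], [-0.94, 2.18], [0.31, 2.57], [-1.31, 4.45], [0, 2.66], [-2.55, 2.55]. Speed limits (rad/s): [2.57, 2.57, 3.14, 3.14, 3.14, 3.14].

### API

Orientations are given as a rotation vector (axis times angle).
In Python, from workcell import monitor, optics, robot gives the robot as it stands.
- The arm moves only by the shell command python3 -m jog 'ROWS' [OPENING]. ROWS is JSON, a list of rows, each a list of 6 numbers: the shift along the tool's x, y, z in mm, then the turn, a rotation vector about the tool's x, y, z in rad. In form: [[dx, dy, dz, wx, wy, wz], ...]. A call has 1 to 5 rows; each row is the pose to reach, as a shift and turn from the pose commanded when the call began, along the tool's axes at that moment; what a row does not reach only later rows make up. A row lasts 1/8 s, in which the tool goes at most 62.5 mm and 10.7 degrees, less where a joint would pass 70% of its speed; a pose out of reach is approached as far as the arm can. A call with a gripper value outside its range is refused whole. OPENING is the closure in counts, from 0 (fully open) to 255 (shut), set as the call begins (- or left out, the last holds). The fingers move at their own pace and stop on an object; the grip force is fixed at half the most. Time passes only in rows, so rows that repeat a pose let the fingers close. It gives the time, the measured TCP pose, the force and the opening at its end, in the units of the state.
- monitor.observe(): the state, without advancing time (a new reading comes with each control period).
- optics.capture(name): name is "side" or "top" or "wrist"; returns a dict with "pixels" (384x512x3 uint8, red, green, blue), "fov_y" (degrees; the focal length in pixels is half the picture's height over the tangent of half this angle, whatever the lens; pixels are square), "cx", "cy" (the principal point, pixels), "pose" (4x4, takes a point from camera to world coordinates). Camera axes: x right, y down, z forward; pixel columns grow to the right and rows downward; lengths in m; the calibration is good to about 2 mm. A picture is of the moment at which its call begins. There is no depth.
- robot.hand_in(): hands the job in, once; it reports no verdict.
The state is a dict: "t": time; "joints": joint angles; "joint_velocities": joint speeds; "joint_efforts": joint torques, N m; "tcp_pos": TCP position; "tcp_rot": TCP orientation; "contact_force": force on the tool from outside, world axes, zero at the start; "moment": the same for the moment, N m; "width": opening from 0.0 (shut) to 1.0 (fully open).
Only numpy, scipy, OpenCV 4.12 (cv2) and the standard library are available. Lean on these libraries where they do the work, as an engineer would, in place of code of your own. Each camera call takes 0.05 s, during which the arm holds its last target.

## Working session

There is one attempt and no reset: what is moved stays moved. The work goes in short steps, Python scripts to look and compute and a shell command to move; the robot and the scene stay as the last step left them, time stands still between calls to the robot, and variables do not carry over. Pictures are saved under pics/ and viewed, and the job is handed in when it is done.

```bash
ls; mkdir -p pics; python3 - <<'E'
from workcell import monitor, optics, robot
import cv2
s=monitor.observe();print(s)
for n in ["side","top","wrist"]:
    c=optics.capture(n);cv2.imwrite(f"pics/{n}0.png",cv2.cvtColor(c["pixels"],cv2.COLOR_RGB2BGR));print(n,c["fov_y"],c["cx"],c["cy"],c["pose"].round(3).tolist() if hasattr(c["pose"],'round') else c["pose"])
E
```

```text
pics
{'t': 0.0, 'joints': array([-1.26790569e+00,  2.64788299e-01,  1.60538855e+00, -1.55025631e-05,
        1.27367129e+00, -3.69245846e-02]), 'joint_velocities': array([-2.51933048e-03, -2.03507001e-04,  5.32990145e-04,  4.69041851e-05,
        3.16682685e-05,  1.86409370e-03]), 'joint_efforts': array([-1.14004251e-04, -5.15106690e+01, -3.67314327e+01,  2.72578673e-04,
        1.30484859e-02, -2.18256201e-05]), 'tcp_pos': array([ 0.22486535, -0.63608471,  0.40333003]), 'tcp_rot': array([ 2.03760422,  0.35194451, -2.03825295]), 'contact_force': array([-0.90392438, -1.21707965,  0.00658499]), 'moment': array([ 0.02019155,  0.0113971 , -0.02401432]), 'width': 0.9953825711015286}
side 47.343327325464415 254.15810117629138 194.4608383525513 [[-0.652, 0.65, -0.39, 0.991], [0.758, 0.568, -0.321, 0.222], [0.013, -0.505, -0.863, 1.066], [0.0, 0.0, 0.0, 1.0]]
top 44.54031158527342 264.64458618808766 198.9845184717674 [[0.013, -0.936, 0.351, 0.108], [-1.0, -0.011, 0.008, -0.138], [-0.003, -0.351, -0.936, 1.296], [0.0, 0.0, 0.0, 1.0]]
wrist 70.92335252683782 255.3367610921353 190.3665279789874 [[0.335, -0.896, -0.291, 0.299], [-0.942, -0.319, -0.101, -0.609], [-0.002, 0.308, -0.951, 0.373], [0.0, 0.0, 0.0, 1.0]]
```

View pics/top0.png

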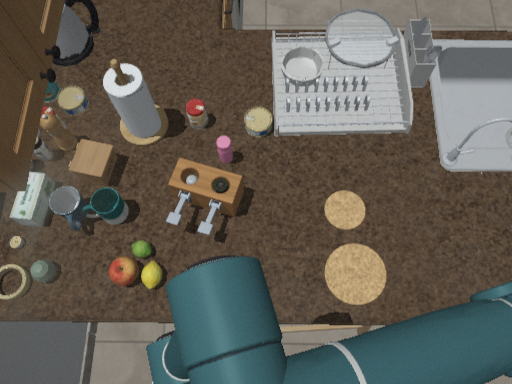

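View pics/side0.png

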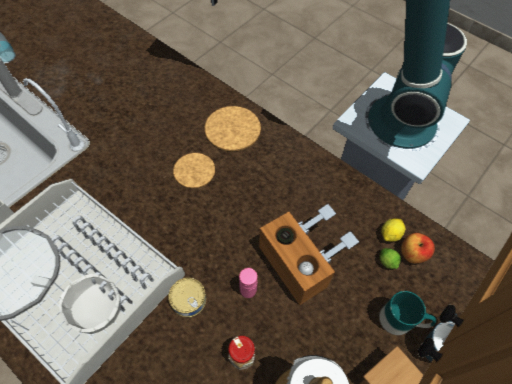

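View pics/wrist0.png

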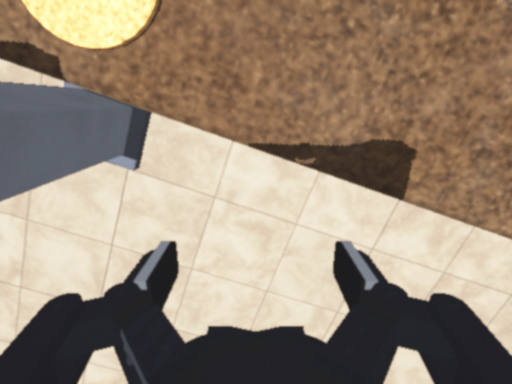

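The top view has the block at (206,187), with the black lid in the right well at (220,185) and the grey cap in the left well at (191,180). The pads are at (207,227) for the right lever and (174,217) for the left. The small trivet is at (345,210) and the large one at (355,274).

Look-alikes:
- **Jar:** the pink jar at (225,149) in top, and a red-lidded jar at (197,113).
- **Trivet:** the large one at (355,274).

I'll check the choice in a close crop and measure.

```bash
cat > h.py <<'E'
import numpy as np, cv2
def cast(c,u,v,z):
    f=c["pixels"].shape[0]/2/np.tan(np.radians(c["fov_y"])/2)
    P=np.array(c["pose"]);d=P[:3,:3]@np.array([(u-c["cx"])/f,(v-c["cy"])/f,1]);o=P[:3,3]
    return o+d*(z-o[2])/d[2]
def proj(c,p):
    f=c["pixels"].shape[0]/2/np.tan(np.radians(c["fov_y"])/2)
    P=np.array(c["pose"]);q=P[:3,:3].T@(np.array(p)-P[:3,3])
    return np.array([c["cx"]+f*q[0]/q[2],c["cy"]+f*q[1]/q[2]])
E
python3 - <<'E'
from workcell import optics
from h import *
c=optics.capture("top");s=optics.capture("side")
def crop(c,x,y,w,h,k):
    return cv2.resize(cv2.cvtColor(c["pixels"][y:y+h,x:x+w],cv2.COLOR_RGB2BGR),None,fx=k,fy=k,interpolation=cv2.INTER_CUBIC)
a=crop(c,155,145,100,100,4);b=crop(s,255,195,100,100,4)
cv2.imwrite("pics/crop1.png",np.hstack([a,b]))
for n,cc,R in (("top",c,[(320,185,50,50),(320,238,75,70)]),("side",s,[(168,148,52,45),(200,100,65,55)])):
    hsv=cv2.cvtColor(cc["pixels"],cv2.COLOR_RGB2HSV)
    for x,y,w,h in R:
        m=cv2.inRange(hsv[y:y+h,x:x+w],(8,70,130),(30,255,255))
        ct=max(cv2.findContours(m,0,2)[0],key=cv2.contourArea)
        e=cv2.fitEllipse(ct);u,v=e[0][0]+x,e[0][1]+y
        print(n,"trivet",u,v,e[1],cast(cc,u,v,.008).round(4))
        p=np.array([cast(cc,q[0][0]+x,q[0][1]+y,.008)[:2] for q in ct]);print(cv2.minEnclosingCircle(p.astype(np.float32)))
E
```

```text
top trivet 344.41921615600586 209.55870056152344 (38.019737243652344, 40.78898239135742) [ 0.5603 -0.3596  0.008 ]
((0.5613123178482056, -0.35957852005958557), 0.06054605916142464)
top trivet 355.04520416259766 273.65136337280273 (59.24334716796875, 62.81183624267578) [ 0.3727 -0.3801  0.008 ]
((0.37471023201942444, -0.37965354323387146), 0.0867445319890976)
side trivet 193.8157501220703 169.78314208984375 (33.99745178222656, 41.27549743652344) [ 0.5652 -0.3571  0.008 ]
((0.5642660856246948, -0.3579866886138916), 0.06089803948998451)
side trivet 232.28886795043945 127.58913230895996 (43.30821990966797, 55.370243072509766) [ 0.3769 -0.3777  0.008 ]
((0.3753809630870819, -0.3794651925563812), 0.08674250543117523)
```

View pics/crop1.png

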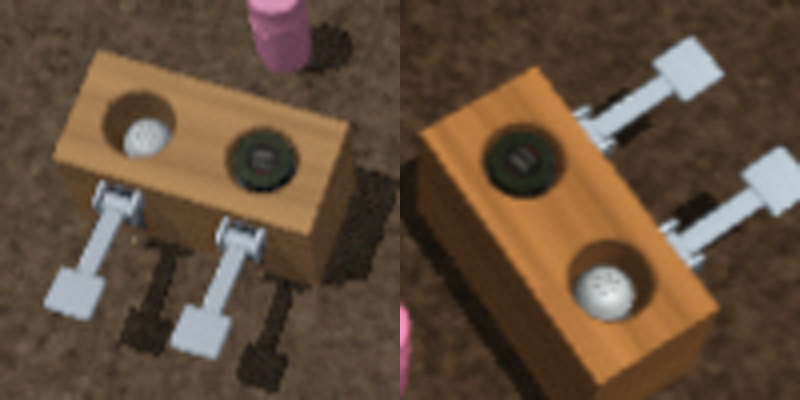

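The crop confirms the black lid in the right-hand well (crop (262,160) top, (522,160) side). The grey perforated dome is in the left well. The right pad is at crop (201,330) top and (688,68) side.

```bash
python3 - <<'E'
from workcell import optics
from h import *
c=optics.capture("top");s=optics.capture("side")
T=lambda X,Y:(155+(X+.5)/4-.5,145+(Y+.5)/4-.5)
S=lambda X,Y:(255+(X-400+.5)/4-.5,195+(Y+.5)/4-.5)
for nm,cc,F,C,lid,padR,padL in (("top",c,T,[(100,52),(348,123),(305,235),(55,157)],(262,160),(201,330),(75,291)),("side",s,S,[(600,387),(421,133),(538,68),(718,310)],(524,160),(688,68),(777,180))):
    q=np.array([cast(cc,*F(*p),.112) for p in C])
    print(nm,q.round(4).tolist())
    m=q.mean(0);y=(q[0]-q[1]+q[3]-q[2])/2;x=(q[0]-q[3]+q[1]-q[2])/2
    th=np.arctan2(-y[0],y[1]);print(" center",m.round(4),"ly",np.linalg.norm(y),"lx",np.linalg.norm(x),"yaw",np.degrees(th))
    print(" lid",cast(cc,*F(*lid),.111).round(4),"padR",cast(cc,*F(*padR),.105).round(4),"padL",cast(cc,*F(*padL),.105).round(4))
    R=np.array([[np.cos(th),-np.sin(th)],[np.sin(th),np.cos(th)]])
    print(" pred lid",m[:2]+R@[0,-.045],"padR",m[:2]+R@[-.126,-.045],"padL",m[:2]+R@[-.126,.045])
E
```

```text
top [[0.6722, 0.1109, 0.112], [0.6202, -0.0639, 0.112], [0.5379, -0.0374, 0.112], [0.5927, 0.1356, 0.112]]
 center [0.6057 0.0363 0.112 ] ly 0.18187538043554632 lx 0.08483878199757243 yaw -17.06808308233043
 lid [ 0.5925 -0.0059  0.111 ] padR [0.4726 0.0297 0.105 ] padL [0.4989 0.1156 0.105 ]
 pred lid [ 0.59253876 -0.00671372] padR [0.47208822 0.03026827] padL [0.49850392 0.11630437]
side [[0.6764, 0.1157, 0.112], [0.622, -0.0618, 0.112], [0.5406, -0.0361, 0.112], [0.596, 0.1394, 0.112]]
 center [0.6087 0.0393 0.112 ] ly 0.18488186601184856 lx 0.08460744970966258 yaw -17.267413201679265
 lid [ 0.5947 -0.0039  0.111 ] padR [0.4758 0.0325 0.105 ] padL [0.5025 0.1178 0.105 ]
 pred lid [ 0.59537378 -0.00368883] padR [0.47505262 0.03371198] padL [0.50176749 0.11965566]
```

```bash
cat >> h.py <<'E'
from scipy.spatial.transform import Rotation as Ro
def rel(s,target,yaw=None):
    """shift mm in tool axes to target TCP; yaw(deg) of tool y axis in world (tool x straight down)"""
    R=Ro.from_rotvec(s["tcp_rot"]).as_matrix()
    d=R.T@(np.array(target)-s["tcp_pos"])*1000
    print("tool axes (cols x,y,z):",R.round(3).tolist(),"tcp",s["tcp_pos"].round(4),"yaw y",np.degrees(np.arctan2(R[1,1],R[0,1])).round(1))
    print("shift",d.round(1))
    if yaw is not None:
        a=np.radians(yaw);x=np.array([0,0,-1.]);y=np.array([np.cos(a),np.sin(a),0]);z=np.cross(x,y)
        print("turn",Ro.from_matrix(R.T@np.stack([x,y,z],1)).as_rotvec().round(4))
E
python3 - <<'E'
from workcell import monitor
from h import *
s=monitor.observe()
for w in ((.474,.031,.40),(.474,.031,.30)):rel(s,w,-17.2+90); rel(s,w,-17.2-90)
E
```

```text
tool axes (cols x,y,z): [[-0.0, 0.333, -0.943], [0.001, -0.943, -0.333], [-1.0, -0.001, -0.0]] tcp [ 0.2249 -0.6363  0.4043] yaw y -70.5
shift [   4.7 -546.2 -457.2]
turn [-2.5016e+00 -8.0000e-04  2.0000e-04]
tool axes (cols x,y,z): [[-0.0, 0.333, -0.943], [0.001, -0.943, -0.333], [-1.0, -0.001, -0.0]] tcp [ 0.2249 -0.6363  0.4043] yaw y -70.5
shift [   4.7 -546.2 -457.2]
turn [6.4e-01 2.0e-04 6.0e-04]
tool axes (cols x,y,z): [[-0.0, 0.333, -0.943], [0.001, -0.943, -0.333], [-1.0, -0.001, -0.0]] tcp [ 0.2249 -0.6363  0.4043] yaw y -70.5
shift [ 104.7 -546.1 -457.2]
turn [-2.5016e+00 -8.0000e-04  2.0000e-04]
tool axes (cols x,y,z): [[-0.0, 0.333, -0.943], [0.001, -0.943, -0.333], [-1.0, -0.001, -0.0]] tcp [ 0.2249 -0.6363  0.4043] yaw y -70.5
shift [ 104.7 -546.1 -457.2]
turn [6.4e-01 2.0e-04 6.0e-04]
```

```bash
python3 -m jog '[[2,-45,-38,0.13,0,0],[2,-90,-76,0.26,0,0],[3,-135,-114,0.39,0,0],[4,-180,-152,0.52,0,0],[5,-225,-190,0.64,0,0]]' 255
python3 - <<'E'
from workcell import monitor
from h import *
rel(monitor.observe(),(.474,.031,.32),-107.2)
E
```

```text
t: 0.98
tcp_pos: [0.3294, -0.3591, 0.3999]
tcp_rot: [-2.058, 0.316, 2.057]
contact_force: [0.3, -1.4, 0.3]
width: 0.001
tool axes (cols x,y,z): [[0.001, -0.3, -0.954], [-0.0, -0.954, 0.3], [-1.0, 0.0, -0.001]] tcp [ 0.3294 -0.3591  0.3999] yaw y -107.5
shift [  79.8 -415.6  -20.8]
turn [-0.0046 -0.0008 -0.0002]
```

```bash
python3 -m jog '[[0,-60,-3,0,0,0],[0,-120,-6,0,0,0],[0,-180,-9,0,0,0],[10,-240,-12,0,0,0],[20,-300,-15,0,0,0]]'
python3 -m jog '[[10,-50,-3,0,0,0],[30,-100,-6,0,0,0],[50,-110,-6,0,0,0],[60,-112,-6,0,0,0],[60,-112,-6,0,0,0]]'
python3 - <<'E'
from workcell import monitor,optics
from h import *
rel(monitor.observe(),(.474,.031,.278),-107.2)
for n in("wrist","side"):
    c=optics.capture(n);cv2.imwrite(f"pics/{n}1.png",cv2.cvtColor(c["pixels"],cv2.COLOR_RGB2BGR)); print(n,proj(c,(.474,.031,.105)))
E
```

```text
t: 1.6
tcp_pos: [0.4325, -0.0769, 0.3802]
tcp_rot: [-2.062, 0.312, 2.058]
contact_force: [1.5, -0.6, 0.2]
width: 0.001
t: 2.22
tcp_pos: [0.4706, 0.0261, 0.319]
tcp_rot: [-2.058, 0.312, 2.062]
contact_force: [0.8, -0.9, 0.3]
width: -0.003
tool axes (cols x,y,z): [[-0.002, -0.296, -0.955], [-0.0, -0.955, 0.296], [-1.0, 0.001, 0.002]] tcp [0.4706 0.0261 0.319 ] yaw y -107.2
shift [41.  -5.7 -1.9]
turn [-0.0001  0.0016 -0.0008]
wrist [247.39602465 212.00615615]
side [326.56338111 210.80635188]
```

View pics/wrist1.png

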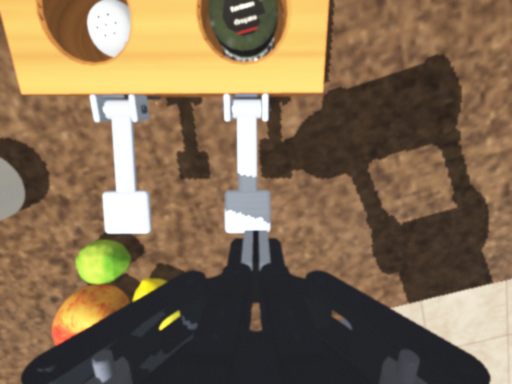

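View pics/side1.png

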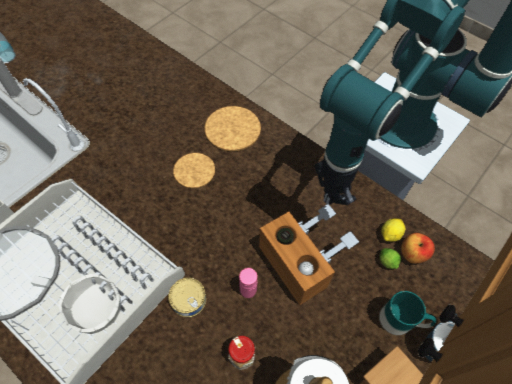

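The wrist view shows the right pad at (248,212), matching the prediction of (247,212). It leads to the well with the dark lid at (243,20). Next I'll press.

```bash
python3 -m jog '[[10,-6,-2,0,0,0],[28,-6,-2,0,0,0],[38,-6,-2,0,0,0],[42,-6,-2,0,0,0],[46,-6,-2,0,0,0]]'
python3 -m jog '[[6,0,0,0,0,0],[12,0,0,0,0,0],[18,0,0,0,0,0],[22,0,0,0,0,0],[25,0,0,0,0,0]]'
python3 -m jog '[[1,0,0,0,0,0],[2,0,0,0,0,0],[3,0,0,0,0,0],[3,0,0,0,0,0]]'

```

```text
t: 2.95
tcp_pos: [0.4742, 0.0316, 0.2737]
tcp_rot: [-2.057, 0.312, 2.063]
contact_force: [-4.4, -0.1, 7.4]
width: 0.005
t: 3.58
tcp_pos: [0.4742, 0.0317, 0.2489]
tcp_rot: [-2.058, 0.312, 2.062]
contact_force: [-7.5, 0.6, 20.8]
width: 0.0
t: 4.08
tcp_pos: [0.4745, 0.0317, 0.2486]
tcp_rot: [-2.057, 0.312, 2.063]
contact_force: [-13.2, 0.8, 27.8]
width: 0.001
```

Force jumped to 28 N at TCP z 0.2486 (tip at 0.075), so the lever is against its hard stop. I'll back up, open, and look.

```bash
python3 -m jog '[[-50,0,0,0,0,0],[-100,0,0,0,0,0],[-150,0,0,0,0,0],[-150,0,-40,0,0,0],[-150,0,-40,0,0,0]]' 0
python3 - <<'E'
from workcell import monitor,optics
from h import *
rel(monitor.observe(),(.594,-.005,.39),-107.2)
for n,b in(("wrist",None),("side",(255,175,100,100)),("top",(155,130,100,100))):
    c=optics.capture(n);im=cv2.cvtColor(c["pixels"],cv2.COLOR_RGB2BGR)
    if b: x,y,w,h=b;im=cv2.resize(im[y:y+h,x:x+w],None,fx=4,fy=4,interpolation=2)
    cv2.imwrite(f"pics/{n}2.png",im); print(n,proj(c,(.594,-.005,.161)))
cv2.imwrite("pics/st2.png",np.hstack([cv2.imread("pics/side2.png"),cv2.imread("pics/top2.png")]))
E
```

```text
t: 4.7
tcp_pos: [0.5146, 0.0192, 0.3965]
tcp_rot: [-2.062, 0.312, 2.057]
contact_force: [0.1, 0.2, -0.6]
width: 0.997
tool axes (cols x,y,z): [[0.003, -0.296, -0.955], [-0.0, -0.955, 0.296], [-1.0, -0.0, -0.003]] tcp [0.5146 0.0192 0.3965] yaw y -107.2
shift [  6.7  -0.4 -82.9]
turn [-0.0008 -0.0025  0.0005]
wrist [255.05655865  97.13459107]
side [287.05609823 224.88124491]
top [218.07051553 176.8704922 ]
```

View pics/wrist2.png

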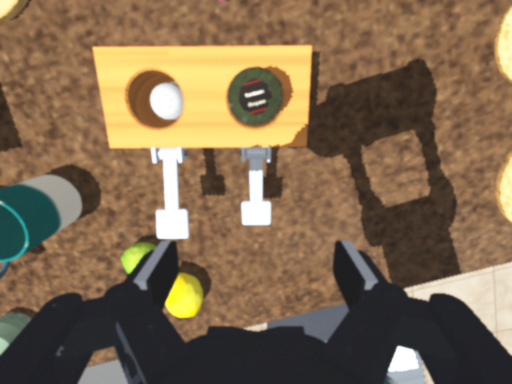

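View pics/st2.png

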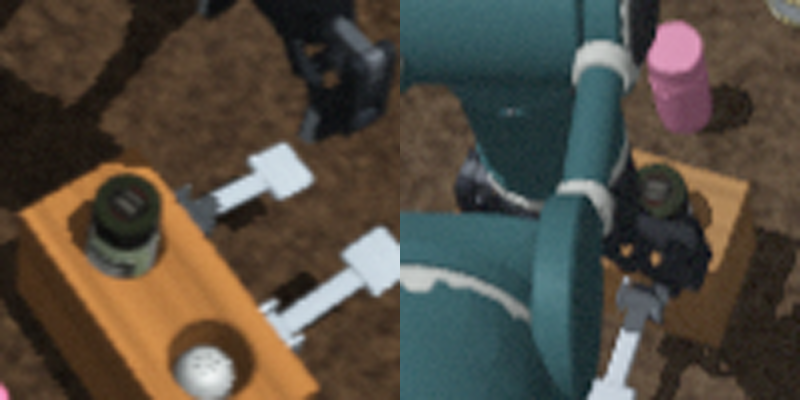

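The jar has risen: its lid is at wrist (256,97) against a predicted (255,97), and at side (286.5,225) against (287,225) for z=0.161. The salt shaker is still down at wrist (166,100). I'll reach for the jar now.

```bash
python3 -m jog '[[7,0,-45,0,0,0],[7,0,-83,0,0,0],[7,0,-83,0,0,0],[40,0,-83,0,0,0],[70,0,-83,0,0,0]]'
python3 - <<'E'
from workcell import monitor,optics
from h import *
rel(monitor.observe(),(.594,-.005,.291),-107.2)
c=optics.capture("wrist");im=cv2.cvtColor(c["pixels"],cv2.COLOR_RGB2BGR)
cv2.imwrite("pics/w3.png",im); print(proj(c,(.594,-.005,.161)))
E
```

```text
t: 5.48
tcp_pos: [0.5908, -0.0043, 0.3246]
tcp_rot: [-2.058, 0.311, 2.062]
contact_force: [0.7, -0.2, 0.8]
width: 1.003
tool axes (cols x,y,z): [[-0.001, -0.295, -0.955], [0.0, -0.955, 0.295], [-1.0, 0.0, 0.001]] tcp [ 0.5908 -0.0043  0.3246] yaw y -107.2
shift [33.5 -0.3 -3.3]
turn [ 0.0003  0.0015 -0.0001]
[254.74265533 244.84116229]
```

View pics/w3.png

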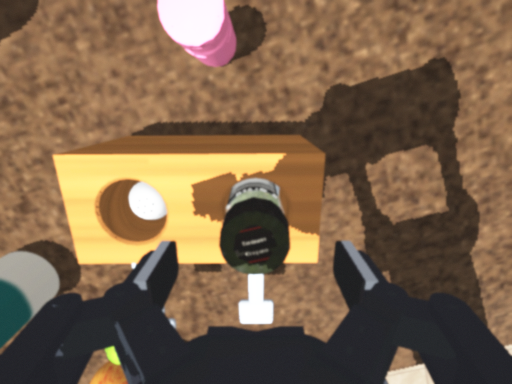

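The lid is centred between the jaws (columns 222-288, mid 255, face centre near row 241 against a predicted 245). I'll descend and close.

```bash
python3 -m jog '[[20,0,-4,0,0,0],[33,0,-4,0,0,0],[33,0,-4,0,0,0]]'
python3 -m jog '[[0,0,0,0,0,0],[0,0,0,0,0,0],[0,0,0,0,0,0],[0,0,0,0,0,0],[0,0,0,0,0,0]]' 255
python3 -m jog '[[0,0,0,0,0,0],[0,0,0,0,0,0]]'
```

```text
t: 5.9
tcp_pos: [0.5955, -0.0059, 0.2917]
tcp_rot: [-2.058, 0.312, 2.062]
contact_force: [0.5, 0.7, -0.3]
width: 1.0
t: 6.52
tcp_pos: [0.5964, -0.006, 0.2934]
tcp_rot: [-2.061, 0.311, 2.058]
contact_force: [0.4, -0.5, 1.4]
width: 0.461
t: 6.78
tcp_pos: [0.5963, -0.006, 0.293]
tcp_rot: [-2.061, 0.311, 2.059]
contact_force: [1.2, 0.4, 2.5]
width: 0.461
```

```bash
python3 -m jog '[[-10,0,0,0,0,0],[-30,0,0,0,0,0],[-60,0,0,0,0,0],[-90,0,0,0,0,0],[-100,0,0,0,0,0]]'
python3 - <<'E'
from workcell import monitor,optics
from h import *
rel(monitor.observe(),(.5625,-.3585,.33),-107.2)
o=[]
for n,b in(("wrist",None),("side",(240,155,100,100))):
    c=optics.capture(n);im=cv2.cvtColor(c["pixels"],cv2.COLOR_RGB2BGR)
    if b: x,y,w,h=b;im=cv2.resize(im[y:y+h,x:x+w],None,fx=4,fy=4,interpolation=2)
    else: im=im[:, 100:500]
    o.append(cv2.resize(im,(400,384)))
cv2.imwrite("pics/l4.png",np.hstack(o))
E
```

```text
t: 7.4
tcp_pos: [0.5967, -0.0061, 0.3964]
tcp_rot: [-2.065, 0.311, 2.054]
contact_force: [0.4, 0.3, -0.1]
width: 0.465
tool axes (cols x,y,z): [[0.005, -0.296, -0.955], [-0.0, -0.955, 0.296], [-1.0, -0.001, -0.005]] tcp [ 0.5967 -0.0061  0.3964] yaw y -107.2
shift [ 66.3 346.9 -71.3]
turn [-0.     -0.005   0.0012]
```

View pics/l4.png

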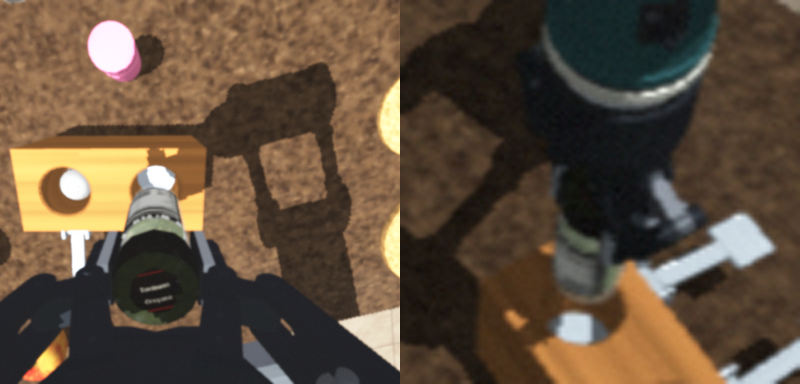

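The jar is held upright and clear of the block. Next is the move to the small trivet.

```bash
python3 -m jog '[[0,30,-6,0,0,0],[0,80,-16,0,0,0],[0,130,-27,0,0,0],[0,180,-37,0,0,0],[0,230,-47,0,0,0]]'
python3 -m jog '[[15,50,-10,0,0,0],[35,90,-19,0,0,0],[55,110,-23,0,0,0],[66,117,-24,0,0,0],[66,117,-24,0,0,0]]'
python3 - <<'E'
from workcell import monitor,optics
from h import *
s=monitor.observe();rel(s,(.5625,-.3585,.245),-107.2)
o=[]
for n,b in(("side",(145,115,100,100)),("top",(290,140,100,100))):
    c=optics.capture(n);im=cv2.cvtColor(c["pixels"],cv2.COLOR_RGB2BGR)
    x,y,w,h=b;o.append(cv2.resize(im[y:y+h,x:x+w],None,fx=4,fy=4,interpolation=2))
    print(n,proj(c,(*s["tcp_pos"][:2],s["tcp_pos"][2]-.237)),proj(c,(.5625,-.3585,.008)))
cv2.imwrite("pics/p5.png",np.hstack(o))
E
```

```text
t: 8.12
tcp_pos: [0.572, -0.2409, 0.3907]
tcp_rot: [-2.056, 0.31, 2.063]
contact_force: [0.5, -0.1, -1.6]
width: 0.463
t: 8.75
tcp_pos: [0.5608, -0.3575, 0.3246]
tcp_rot: [-2.055, 0.309, 2.062]
contact_force: [0.6, 0.3, -0.4]
width: 0.462
tool axes (cols x,y,z): [[-0.003, -0.296, -0.955], [0.003, -0.955, 0.296], [-1.0, -0.002, 0.004]] tcp [ 0.5608 -0.3575  0.3246] yaw y -107.2
shift [79.6  0.6 -2.2]
turn [0.0001 0.0037 0.0017]
side [191.76323339 152.59961518] [194.14281978 168.93263872]
top [348.16026448 199.83373053] [344.00543434 208.85249488]
```

View pics/p5.png

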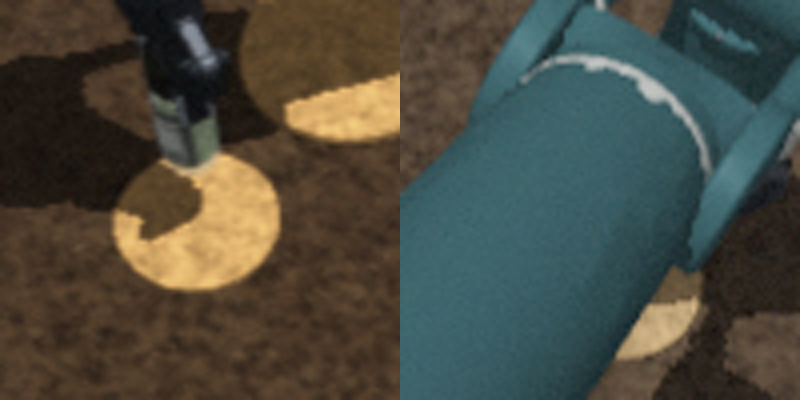

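The jar bottom is at side (192,154), as predicted (192,153), and sits over the small trivet. I'll lower it, slowly at the end.

```bash
python3 -m jog '[[20,1,-2,0,0,0],[45,1,-2,0,0,0],[60,1,-2,0,0,0],[68,1,-2,0,0,0],[72,1,-2,0,0,0]]'
python3 -m jog '[[2,0,0,0,0,0],[3,0,0,0,0,0],[4,0,0,0,0,0],[5,0,0,0,0,0],[5,0,0,0,0,0]]'
```

```text
t: 9.48
tcp_pos: [0.563, -0.3599, 0.2544]
tcp_rot: [-2.06, 0.311, 2.06]
contact_force: [0.1, -0.2, -0.4]
width: 0.468
t: 10.1
tcp_pos: [0.5628, -0.36, 0.2497]
tcp_rot: [-2.06, 0.312, 2.06]
contact_force: [0.5, 0.3, -0.4]
width: 0.467
```

```bash
python3 - <<'E'
from workcell import monitor,optics
from h import *
s=monitor.observe();print(s["contact_force"])
c=optics.capture("side");im=cv2.cvtColor(c["pixels"],cv2.COLOR_RGB2BGR)
cv2.imwrite("pics/p6.png",cv2.resize(im[115:215,145:245],None,fx=5,fy=5,interpolation=2))
E
```

```text
[ 0.5106026   0.33763493 -0.44982638]
```

View pics/p6.png

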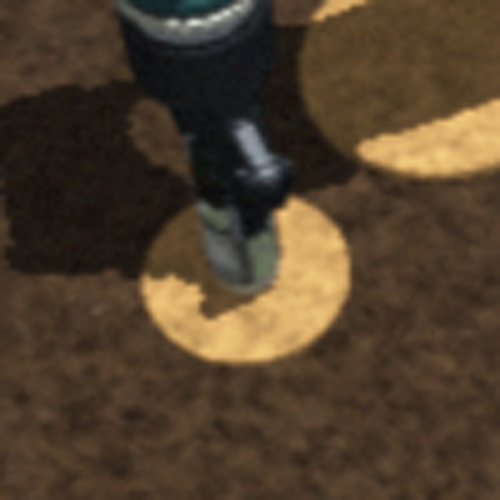

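Not in contact yet: the force is about 0. I'll keep going in 1 mm steps, watching the force.

```bash
python3 -m jog '[[1,0,0,0,0,0],[2,0,0,0,0,0],[3,0,0,0,0,0],[3,0,0,0,0,0]]'
```

```text
t: 10.65
tcp_pos: [0.5628, -0.36, 0.2465]
tcp_rot: [-2.06, 0.311, 2.06]
contact_force: [0.7, 0.3, -0.4]
width: 0.461
```

```bash
python3 -m jog '[[0.5,0,0,0,0,0],[1,0,0,0,0,0],[1,0,0,0,0,0]]'
```

```text
t: 11.02
tcp_pos: [0.5629, -0.36, 0.246]
tcp_rot: [-2.06, 0.312, 2.06]
contact_force: [-0.2, 0.4, 0.9]
width: 0.46
```

```bash
python3 -m jog '[[0.5,0,0,0,0,0],[1,0,0,0,0,0],[1,0,0,0,0,0]]'
```

```text
t: 11.4
tcp_pos: [0.563, -0.36, 0.2459]
tcp_rot: [-2.06, 0.312, 2.059]
contact_force: [-2.3, 2.2, 5.6]
width: 0.464
```

Contact at 5.6 N. I'll release and retreat straight up.

```bash
python3 -m jog '[[-0.5,0,0,0,0,0],[-0.5,0,0,0,0,0],[-0.5,0,0,0,0,0]]' 110
python3 -m jog '[[0,0,0,0,0,0],[0,0,0,0,0,0],[0,0,0,0,0,0],[0,0,0,0,0,0]]' 0
python3 -m jog '[[-10,0,0,0,0,0],[-40,0,0,0,0,0],[-90,0,0,0,0,0],[-140,0,0,0,0,0],[-150,0,0,0,0,0]]'
python3 -m jog '[[0,0,60,0,0,0],[0,0,120,0,0,0],[0,0,160,0,0,0],[0,0,160,0,0,0]]'
python3 - <<'E'
from workcell import monitor,optics
from h import *
print(monitor.observe()["tcp_pos"])
o=[]
for n,b in(("side",(145,115,100,100)),("top",(295,150,100,100))):
    c=optics.capture(n);im=cv2.cvtColor(c["pixels"],cv2.COLOR_RGB2BGR)
    print(n,proj(c,(.5625,-.3585,.113)),proj(c,(.5625,-.3585,.008)))
    x,y,w,h=b;o.append(cv2.resize(im[y:y+h,x:x+w],None,fx=4,fy=4,interpolation=2))
    cv2.imwrite(f"pics/f_{n}.png",im)
cv2.imwrite("pics/p7.png",np.hstack(o))
E
```

```text
t: 11.78
tcp_pos: [0.5628, -0.36, 0.2448]
tcp_rot: [-2.059, 0.311, 2.06]
contact_force: [0.9, -0.4, 0.2]
width: 0.565
t: 12.28
tcp_pos: [0.5629, -0.36, 0.2452]
tcp_rot: [-2.06, 0.312, 2.06]
contact_force: [0.7, -0.2, -0.7]
width: 1.004
t: 12.9
tcp_pos: [0.5639, -0.3607, 0.402]
tcp_rot: [-2.071, 0.316, 2.052]
contact_force: [0.4, -0.8, 0.7]
width: 0.998
t: 13.4
tcp_pos: [0.4076, -0.3116, 0.3945]
tcp_rot: [-2.057, 0.312, 2.061]
contact_force: [0.1, 0.1, 0.7]
width: 1.004
[ 0.40756548 -0.31160128  0.39449247]
side [190.01470154 147.22240173] [194.14281978 168.93263872]
top [350.03462404 195.96583764] [344.00543434 208.85249488]
```

View pics/p7.png

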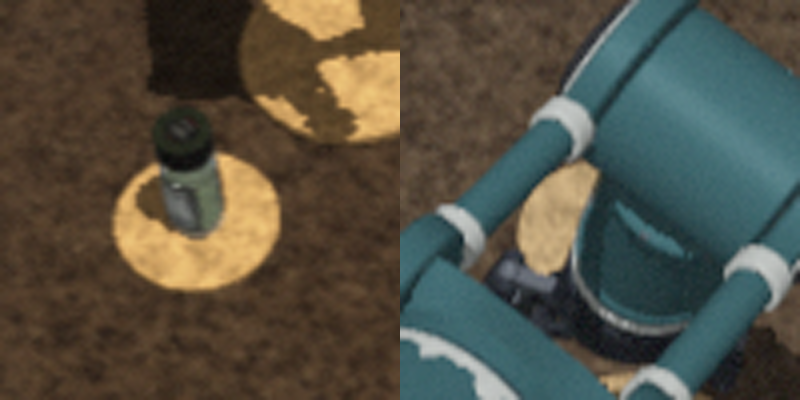

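View pics/f_side.png

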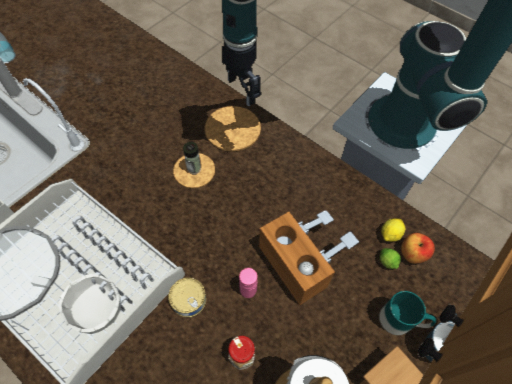

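The jar stands upright and central on the small trivet: its lid is at side (191,147) against a predicted (190,147). The shaker is still down at (306,268), and the arm is clear.

```bash
python3 -c "
from workcell import robot
print(robot.hand_in())"
```

```text
the job is handed in; nothing more can be done
None
```

I pressed the right lever all the way down, and the jar with the black lid rose. I then took the jar, set it down on the smaller trivet at light contact (about 6 N), let go and backed away. I handed the job in at about 13.5 s; hand-in gives no verdict.

- **Lever:** it stopped hard with the fingertips at z ≈ 0.075 m, as specified, and the contact force there was 28 N.
- **Jar:** the last side picture shows it upright near the middle of the trivet, with the lid within about 1 px of where it should be.
- **Other things:** the salt shaker is still down in the left well, and the pink look-alike and the larger trivet were not touched.
- **Failed or disagreeing checks:** the arm hid the jar in the last top view, so the final position rests on the side view alone. Before the lift, the two cameras disagreed by 2–3 mm on where the block was, so I averaged them.

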